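Take the cap off the used-up label roll stand

TASK

One of the two roll stands on the packing bench carries only a bare, used-up cardboard core and needs a new roll. Its black retaining cap has a short quarter-turn thread that may be right- or left-handed: try loosening it one way, then the other if it stops, and lift the cap straight up off the spindle, leaving the core in place and the stand with the full roll untouched. Finish while holding the cap still and upright in the air, about ten centimetres above where it sat; do not put it down or let go.

Things in the scene. Friction and masses are not known exactly. Their poses are not given: they have to be found in the camera images.
- cap_a: black cap of stand_a, 120 g: drum 60 mm diameter, 28 mm tall (skirt wall 5 mm), with an aluminium grip bar 50 mm long, 20 mm wide, 29 mm tall on top (bar top 57 mm above the origin). Origin: centre of the drum's underside, 64 mm above the table when seated; own z up, own x along the bar. Thread hidden under the skirt, hand unknown; it must rise 25 mm to be off the spindle (see cap_b).
- cap_b: the same kind of cap, on stand_b; hand unknown too. How both threads behave: turned the wrong way the cap meets a hard stop within 20 degrees; turned the right way (hardly any resistance) it is free to lift straight up anywhere between 65 and 110 degrees from where it started, and is still held down before about 50 degrees.
- stand_a: roll stand fixed to the table: steel foot disc 116 mm diameter, 12 mm thick; upright aluminium spindle 46 mm diameter up to 60 mm, then a threaded neck up to 84 mm above the table, hidden under the cap. Origin: centre of the foot's underside, on the table; z up. It carries either the empty core or the full roll.
- stand_b: the same kind of stand as stand_a
- empty_core: bare cardboard tube, outer diameter 58 mm, wall 4 mm, 50 mm tall, standing loose around the spindle of the stand to be opened. Origin: centre of its underside, 12 mm above the table.
- full_roll: full roll of white paper labels, 100 mm diameter, 50 mm tall, around the spindle of the other stand. Origin: centre of its underside.
Mind the look-alikes: they are no part of the job. Leave any green look-alike of the stand_b alone. What is shaped like the stand_a but pink is not meant.

How it is judged:
By the outcome, as a careful person would: the job done as asked, in the order asked, and still so for the second after the job is handed in, while the arm keeps its last pose, push and grip.
It also fails if it takes over 38 s, if anything falls off the work surface, if the arm or the gripper's body presses on something with over 40 N, if the wrist force passes 120 N, or if a joint passes its speed limit or range.

ROBOT

A 7-joint arm with a two-finger parallel gripper is mounted at the origin on the work surface. World frame = base frame: x ahead of the robot, y to its left, z up, the work surface at z = 0. Lengths are in m, angles in rad, forces in N, time in s.
With the tool pointing down it reaches from about 0.4 to 0.85 m from the base axis. Payload 10.4 kg.
Tool frame: the origin (TCP) lies at the very end of the fingers, on their centre line; the grasp point (between the pads) lies 19 mm behind it; x points along the fingers, z is the direction in which the jaws open and shut, and the axes are right-handed (so a half turn about x gives the same grasp; the last joint's range is limited). The gripper opens to 85 mm and grips with 20 to 120 N. Pads are 22 mm wide; open, the fingers measure 114 mm over their backs; the gripper's body (76 mm by 85 mm) begins 54 mm behind the grasp point. The pads swing forward as they close: fully open they stand 13 mm farther back than shut.
Start: joints at [1.154, 0.332, -0.065, 1.46, 0.022, 1.35, -0.088], TCP at [0.24, -0.577, 0.231] pointing down, gripper open.
Joint ranges: [-2.6, 2.6], [-0.5, 2.12], [-1.47, 1.34], [0.16, 2.42], [-1.27, 4.41], [0.06, 2.06], [-2.6, 2.6]. Speed limits (rad/s): [2.22, 2.22, 2.79, 2.79, 3.14, 3.14, 3.14].

INTERFACE

Orientations are given as a unit quaternion [x, y, z, w].
In Python, from workcell import telemetry, viewer, manip, spot_in, mark_of gives the robot as it stands. The module is installed in compiled form; this text tells all that it offers.
- The arm moves only by the shell command python3 -m crank 'ROWS' [FORCE]. ROWS is JSON, a list of rows, each a list of 3 entries, a list of its own where there are three numbers: the closure, from 0 (fully open) to 1 (shut), then the shift along the world's x, y, z in cm, then the turn, a rotation vector about the world's x, y, z in rad. A call has 1 to 12 rows; each row shifts and turns the commanded pose from where the row before left it; what a row does not reach is not made up. A row lasts 1/12 s, in which the tool goes at most 41.7 mm and 7.16 degrees, less where a joint would pass 70% of its speed; a pose out of reach is approached as far as the arm can. A call with a gripper value outside its range is refused whole. The fingers move at their own pace and stop on an object; FORCE is the grip in N (left out, the last holds). Time passes only in rows, so rows that do not move let the fingers close. It gives the time, the measured TCP pose, the force and the opening at its end, in the units of the state.
- telemetry.get_obs(): the state, without advancing time (a new reading comes with each control period).
- viewer.camera(name): name is "side" or "top"; returns a dict with "frame" (384x512x3 uint8, red, green, blue), "intrinsics" (3x3 intrinsics, pixels), "k1" (the pictures are not rectified: a ray, as slopes to the right and down, at radius r is drawn at 1 + k1 r^2 times it, then the intrinsics apply), "cam_to_world" (4x4, takes a point from camera to world coordinates). Camera axes: x right, y up, looking along -z (the intrinsics and any distortion apply to the point x, -y, -z); pixel columns grow to the right and rows downward; lengths in m; the calibration is good to about 2 mm. A picture is of the moment at which its call begins. There is no depth.
- manip.hand_in(): hands the job in, once; it reports no verdict.
Trained networks look in a picture, given as the dict that the camera call returned (one of the last four; its "shot" number tells which), for a name from the list of things; names that differ only in an ending like _2 or _b are one class to them, and where a whole thing is asked for, a point or a joint stands for the part that bears it (a point fixed in the world has none). Each returns a list of dicts, best first, with "conf" (0 to 1); they miss things now and then, are a little off and sometimes report something else, mostly with a low value. They report only what shows in the picture. A call takes as long as a camera call. They do not tell look-alikes from the thing itself.
- spot_in(thing, picture): "location" ([x, y, z] in m, in the coordinates of the camera as it stood for that picture, good to about 4 mm: the middle of the surface that is visible of it).
- mark_of(thing, picture): "location" ([x, y, z] in m, in the coordinates of the camera as it stood for that picture, good to about 4 mm: a listed point, or the origin of a listed thing).
The state is a dict: "clock": time; "joint_pos": joint angles; "joint_velocities": joint speeds; "tau": joint torques, N m; "position": TCP position; "ee_rot": TCP orientation; "ft_force": force on the tool from outside, world axes, zero at the start; "torque": the same for the moment, N m; "grip_width": opening from 0.0 (shut) to 1.0 (fully open).
Only numpy, scipy, OpenCV 4.12 (cv2) and the standard library are available. Lean on these libraries where they do the work, as an engineer would, in place of code of your own. Each camera call takes 0.05 s, during which the arm holds its last target. There are 200 camera calls.

## Working session

There is one attempt and no reset: what is moved stays moved. The work goes in short steps, Python scripts to look and compute and a shell command to move; the robot and the scene stay as the last step left them, time stands still between calls to the robot, and variables do not carry over. Pictures are saved under pics/ and viewed, about 8 in all and at most 12, crops included, and the job is handed in when it is done.

```bash
mkdir -p pics; cat > h.py <<'E'
import numpy as np, cv2
from workcell import telemetry, viewer, manip, spot_in, mark_of
def w(p,loc): return (np.array(p["cam_to_world"])@np.r_[loc,1])[:3]
def px(p,P):
    c=np.linalg.inv(np.array(p["cam_to_world"]))@np.r_[P,1]; s=np.array([c[0],-c[1]])/-c[2]
    s=s*(1+p["k1"]*(s@s)); K=np.array(p["intrinsics"]); return (K@np.r_[s,1])[:2]
def ray_at(p,uv,z):
    K=np.array(p["intrinsics"]); s0=np.linalg.solve(K,np.r_[uv,1])[:2]; s=s0.copy()
    for _ in range(30): s=s0/(1+p["k1"]*(s@s))
    T=np.array(p["cam_to_world"]); d=T[:3,:3]@np.array([s[0],-s[1],-1]); o=T[:3,3]
    return o+d*(z-o[2])/d[2]
def save(p,n): cv2.imwrite("pics/"+n,np.array(p["frame"])[:,:,::-1])
E
python3 - <<'E'
from h import *
np.set_printoptions(precision=3,suppress=True)
for c in("top","side"):
    p=viewer.camera(c); save(p,c+"0.png")
    for t in("cap_a","stand_a","empty_core","full_roll"):
        for d in mark_of(t,p): 
            W=w(p,d["location"]); print(c,t,round(d["conf"],2),W,px(p,W))
o=telemetry.get_obs(); print(o)
E
```

```text
top cap_a 0.82 [ 0.48  -0.195  0.065] [354.232 191.031]
top cap_a 0.72 [0.493 0.162 0.068] [182.615 188.008]
top stand_a 0.93 [ 0.312 -0.28  -0.001] [390.763 270.961]
top stand_a 0.76 [0.666 0.131 0.003] [203.716 118.677]
top stand_a 0.62 [ 0.483 -0.196  0.002] [349.926 194.237]
top empty_core 0.55 [ 0.481 -0.2    0.01 ] [352.273 194.249]
top full_roll 0.71 [0.492 0.16  0.012] [189.532 192.792]
side cap_a 0.97 [ 0.482 -0.199  0.063] [301.903 176.462]
side cap_a 0.74 [0.496 0.166 0.064] [197.638 243.013]
side stand_a 0.8 [ 0.664  0.129 -0.001] [155.623 236.08 ]
side stand_a 0.77 [ 0.312 -0.275 -0.001] [375.551 204.477]
side stand_a 0.59 [0.492 0.163 0.001] [203.605 271.24 ]
side stand_a 0.58 [ 0.482 -0.2   -0.004] [301.205 200.073]
side empty_core 0.55 [ 0.482 -0.199  0.01 ] [301.09  195.474]
side full_roll 0.78 [0.489 0.165 0.012] [203.311 267.837]
{'clock': 0.5, 'joint_pos': array([ 1.154,  0.332, -0.065,  1.46 ,  0.022,  1.35 , -0.088]), 'joint_velocities': array([-0.001, -0.002, -0.   ,  0.001,  0.002, -0.001,  0.   ]), 'tau': array([ -0.   , -62.475,   0.049, -39.156,   0.016,   0.002,  -0.   ]), 'position': array([ 0.24 , -0.577,  0.231]), 'ee_rot': array([ 0.393,  0.588, -0.393,  0.588]), 'ft_force': array([-0.193,  0.081, -0.805]), 'torque': array([ 0.009, -0.079, -0.009]), 'grip_width': 1.0002278682910972}
```

View pics/top0.png

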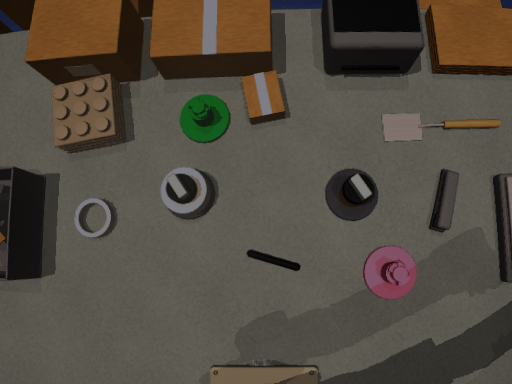

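View pics/side0.png

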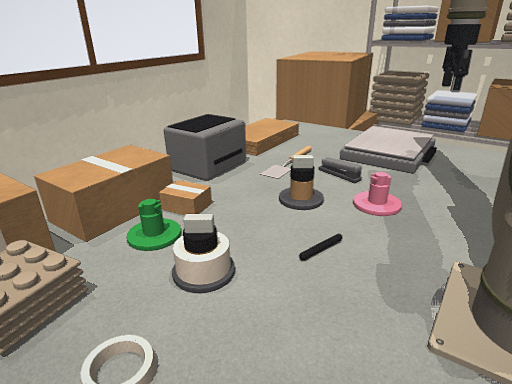

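The target is the dark stand with the core, at top px (354,191) and about (0.482, -0.198). The full roll is at (185,190). The pink and green stands are look-alikes. Next I'll measure the bar.

```bash
python3 - <<'E'
from h import *
np.set_printoptions(precision=4,suppress=True)
p=viewer.camera("top"); f=np.array(p["frame"]); 
x0,y0=335,165
c=f[y0:y0+50,x0:x0+50].copy()
g=c.min(axis=2); m=(g>125).astype(np.uint8)
n,l,s,ce=cv2.connectedComponentsWithStats(m); print(s,ce)
P=[px(p,[.482,-.198,z]) for z in(.064,.121)]; print(P)
for i in range(1,n):
    if s[i,4]<40: continue
    ys,xs=np.where(l==i); Q=np.array([ray_at(p,(x+x0,y+y0),.121)[:2] for x,y in zip(xs,ys)])
    r=cv2.minAreaRect((Q*1000).astype(np.float32)); e,v=np.linalg.eigh(np.cov(Q.T))
    print(Q.mean(0),r,np.sqrt(12*e),np.degrees(np.arctan2(v[1,1],v[0,1])))
big=cv2.resize(np.hstack([c,np.dstack([m*255]*3)]),None,fx=7,fy=7,interpolation=cv2.INTER_NEAREST)
cv2.imwrite("pics/bar.png",big[:,:,::-1])
from scipy.spatial.transform import Rotation as R
print(R.from_quat(telemetry.get_obs()["ee_rot"]).as_matrix())
E
```

```text
[[   0    0   50   50 2417]
 [  17   12   15   20   83]] [[24.5114 24.6132]
 [24.1687 21.2048]]
[array([355.6881, 190.2304]), array([360.8623, 185.7281])]
[ 0.4812 -0.1947] ((480.8346862792969, -195.0863494873047), (42.654090881347656, 7.343554973602295), 33.036678314208984) [0.0073 0.0436] -147.65674599547356
[[ 0.0001  0.9235  0.3837]
 [-0.0001  0.3837 -0.9235]
 [-1.      0.0001  0.0001]]
```

View pics/bar.png

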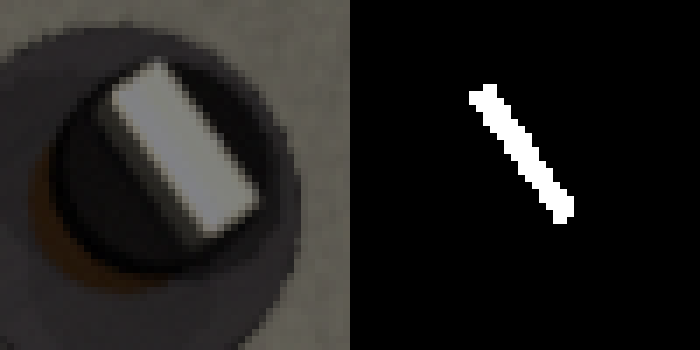

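The bar centre agrees with the prediction and its direction is about 34° from world x. I need to turn the jaws by +0.2 rad. Moving above it now.

```bash
python3 -m crank '[[0,[2,3.2,0],[0,0,0.017]],[0,[2,3.2,0],[0,0,0.017]],[0,[2,3.2,0],[0,0,0.017]],[0,[2,3.2,0],[0,0,0.017]],[0,[2,3.2,0],[0,0,0.017]],[0,[2,3.2,0],[0,0,0.017]],[0,[2,3.2,0],[0,0,0.017]],[0,[2,3.2,0],[0,0,0.017]],[0,[2,3.2,0],[0,0,0.017]],[0,[2,3.2,0],[0,0,0.017]],[0,[2,3.2,0],[0,0,0.017]],[0,[2,2.8,0],[0,0,0.017]]]' 40; python3 -m crank '[[0,[0,0,-2.5],[0,0,0]],[0,[0,0,-2.5],[0,0,0]],[0,[0,0,0],[0,0,0]],[0,[0,0,0],[0,0,0]]]'
cat > st.py <<'E'
from h import *
from scipy.spatial.transform import Rotation as R
np.set_printoptions(precision=4,suppress=True)
o=telemetry.get_obs(); M=R.from_quat(o["ee_rot"]).as_matrix()
print(o["clock"],o["position"],"jaw deg",np.degrees(np.arctan2(M[1,2],M[0,2])),"down",M[:,0],"F",o["ft_force"],"T",o["torque"],"w",o["grip_width"],"q",o["joint_pos"])
E
python3 st.py
```

```text
clock: 1.55
position: [0.4807, -0.1949, 0.2318]
ee_rot: [0.33, 0.625, -0.33, 0.626]
ft_force: [0.6, -0.5, 0.2]
grip_width: 1.001
clock: 1.88
position: [0.4791, -0.1971, 0.1809]
ee_rot: [0.331, 0.626, -0.331, 0.624]
ft_force: [0.1, -0.1, 0.2]
grip_width: 0.999
1.8833 [ 0.4791 -0.1971  0.1809] jaw deg -55.76230196439921 down [-0.002   0.0008 -1.    ] F [ 0.1469 -0.065   0.1739] T [-0.0468 -0.0233 -0.0613] w 0.9990700464313261 q [ 0.6838  0.1625 -0.4168  1.7888  0.0698  1.2071 -0.7264]
```

```bash
python3 -m crank '[[0,[0.2,0,-2],[0,0,0]],[0,[0,0,-2],[0,0,0]],[0,[0,0,-2],[0,0,0]],[0,[0,0,-1.5],[0,0,0]],[0,[0,0,-1],[0,0,0]],[0,[0,0,0],[0,0,0]],[0,[0,0,0],[0,0,0]]]'; python3 st.py
python3 - <<'E'
from h import *
p=viewer.camera("side"); f=np.array(p["frame"])[110:230,240:390]
cv2.imwrite("pics/s1.png",cv2.resize(f,None,fx=4,fy=4)[:,:,::-1])
E
```

```text
clock: 2.47
position: [0.4823, -0.1976, 0.0975]
ee_rot: [0.331, 0.625, -0.331, 0.625]
ft_force: [0.7, -0.7, 0.3]
grip_width: 1.002
2.4667 [ 0.4823 -0.1976  0.0975] jaw deg -55.78171969482054 down [ 0.001  -0.0004 -1.    ] F [ 0.7137 -0.6592  0.33  ] T [ 0.011   0.0113 -0.0252] w 1.0019145735649144 q [ 0.668   0.2556 -0.4116  1.8725  0.118   1.0361 -0.7654]
```

View pics/s1.png

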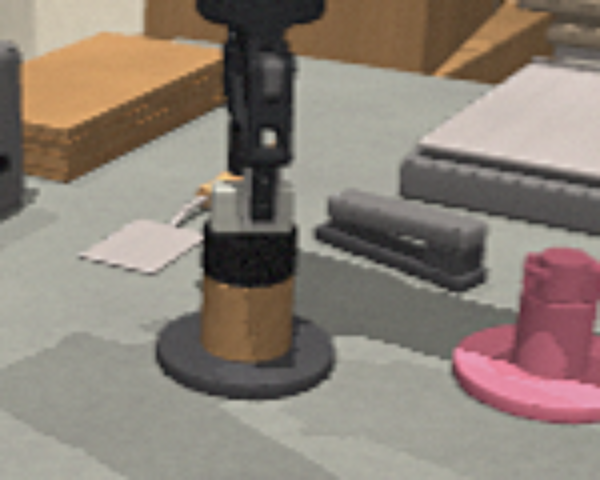

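The fingers straddle the bar at crop px (262,190). Closing now.

```bash
python3 -m crank '[[0.4,[0,0,0],[0,0,0]],[0.6,[0,0,0],[0,0,0]],[0.8,[0,0,0],[0,0,0]],[0.8,[0,0,0],[0,0,0]],[0.9,[0,0,0],[0,0,0]],[0.9,[0,0,0],[0,0,0]],[0.9,[0,0,0],[0,0,0]],[0.9,[0,0,0],[0,0,0]],[1,[0,0,0],[0,0,0]],[1,[0,0,0],[0,0,0]]]' 40; python3 st.py
```

```text
clock: 3.35
position: [0.4821, -0.1972, 0.0967]
ee_rot: [0.331, 0.625, -0.331, 0.625]
ft_force: [-0.8, 0.1, 5.9]
grip_width: 0.227
3.35 [ 0.4821 -0.1972  0.0967] jaw deg -55.749432054284995 down [ 0.0006 -0.0003 -1.    ] F [-0.7835  0.1421  5.8571] T [0.0381 0.1766 0.0057] w 0.22687037778668975 q [ 0.6676  0.2561 -0.4117  1.8738  0.1183  1.0348 -0.7657]
```

Gripped at about 19 mm. Trying counter-clockwise.

```bash
python3 -m crank '[[1,[0,0,0],[0,0,0.06]],[1,[0,0,0],[0,0,0.06]],[1,[0,0,0],[0,0,0.06]],[1,[0,0,0],[0,0,0.06]],[1,[0,0,0],[0,0,0]],[1,[0,0,0],[0,0,0]]]'; python3 st.py
```

```text
clock: 3.85
position: [0.4822, -0.1973, 0.0967]
ee_rot: [0.253, 0.66, -0.253, 0.66]
ft_force: [-0.6, 0.6, 6.1]
grip_width: 0.226
3.85 [ 0.4822 -0.1973  0.0967] jaw deg -41.97519656674529 down [ 0.0008 -0.0003 -1.    ] F [-0.6136  0.5965  6.0756] T [0.0433 0.0927 0.0063] w 0.22585863171903392 q [ 0.6946  0.26   -0.4424  1.8723  0.1284  1.0361 -0.5328]
```

```bash
python3 -m crank '[[1,[0,0,0],[0,0,0.05]],[1,[0,0,0],[0,0,0.05]],[1,[0,0,0],[0,0,0.05]],[1,[0,0,0],[0,0,0.05]],[1,[0,0,0],[0,0,0]],[1,[0,0,0],[0,0,0]]]'; python3 st.py
```

```text
clock: 4.35
position: [0.4821, -0.1974, 0.0967]
ee_rot: [0.186, 0.682, -0.186, 0.682]
ft_force: [-0.7, 0.5, 4.4]
grip_width: 0.228
4.35 [ 0.4821 -0.1974  0.0967] jaw deg -30.524196391291795 down [ 0.0008 -0.0004 -1.    ] F [-0.6926  0.5414  4.4154] T [-0.0168  0.0828  0.0486] w 0.22838394956203878 q [ 0.7173  0.2634 -0.4681  1.8712  0.1371  1.0375 -0.3394]
```

It has turned 25° with almost no torque, so it's past any possible stop and this is the loosening direction. I'll continue to about 85°.

```bash
python3 -m crank '[[1,[0,0,0],[0,0,0.1]],[1,[0,0,0],[0,0,0.1]],[1,[0,0,0],[0,0,0.1]],[1,[0,0,0],[0,0,0.1]],[1,[0,0,0],[0,0,0.1]],[1,[0,0,0],[0,0,0.1]],[1,[0,0,0],[0,0,0.1]],[1,[0,0,0],[0,0,0.1]],[1,[0,0,0],[0,0,0.1]],[1,[0,0,0],[0,0,0.1]],[1,[0,0,0],[0,0,0.05]],[1,[0,0,0],[0,0,0]]]'; python3 st.py
python3 - <<'E'
from h import *
a=viewer.camera("top"); p=viewer.camera("side")
f=np.hstack([np.array(a["frame"])[140:240,300:420],np.array(p["frame"])[125:225,250:370]])
cv2.imwrite("pics/s2.png",cv2.resize(f,None,fx=3.3,fy=3.3)[:,:,::-1])
E
```

```text
clock: 5.35
position: [0.4822, -0.1975, 0.0967]
ee_rot: [-0.182, 0.683, 0.182, 0.684]
ft_force: [0.1, -1.3, 4.3]
grip_width: 0.221
5.35 [ 0.4822 -0.1975  0.0967] jaw deg 29.79348558398496 down [ 0.0009 -0.0004 -1.    ] F [ 0.0614 -1.272   4.3347] T [-0.1816  0.0421  0.0514] w 0.2213016470191642 q [ 0.8415  0.2868 -0.6111  1.8649  0.1888  1.0466  0.6746]
```

View pics/s2.png

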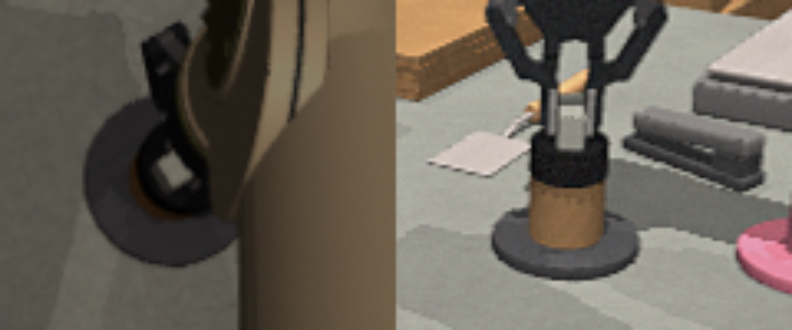

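The bar has turned with the jaws by 85°, and the side view now shows its end. Next is a gentle first lift to check it's free.

```bash
python3 -m crank '[[1,[0,0,0.15],[0,0,0]],[1,[0,0,0.15],[0,0,0]],[1,[0,0,0.2],[0,0,0]],[1,[0,0,0],[0,0,0]]]'; python3 st.py
```

```text
clock: 5.78
position: [0.4817, -0.1976, 0.1015]
ee_rot: [-0.181, 0.684, 0.18, 0.684]
ft_force: [0.4, -2.8, -1.0]
grip_width: 0.228
5.7833 [ 0.4817 -0.1976  0.1015] jaw deg 29.588511627614338 down [-0.0001 -0.0004 -1.    ] F [ 0.3688 -2.7597 -0.9964] T [-0.9115 -0.1596 -0.0047] w 0.2284611000031015 q [ 0.843   0.2801 -0.6117  1.8608  0.1838  1.0567  0.6752]
```

It came up with only its own weight on the wrist. Lifting the rest.

```bash
python3 -m crank '[[1,[0,0,0.5],[0,0,0]],[1,[0,0,0.5],[0,0,0]],[1,[0,0,0.5],[0,0,0]],[1,[0,0,0.5],[0,0,0]],[1,[0,0,0.5],[0,0,0]],[1,[0,0,1],[0,0,0]],[1,[0,0,1.5],[0,0,0]],[1,[0,0,1.5],[0,0,0]],[1,[0,0,1.5],[0,0,0]],[1,[0,0,1],[0,0,0]],[1,[0,0,0.5],[0,0,0]],[1,[0,0,0],[0,0,0]]]'; python3 -m crank '[[1,[0,0,0],[0,0,0]],[1,[0,0,0],[0,0,0]],[1,[0,0,0],[0,0,0]],[1,[0,0,0],[0,0,0]],[1,[0,0,0],[0,0,0]],[1,[0,0,0],[0,0,0]]]'; python3 st.py
python3 - <<'E'
from h import *
p=viewer.camera("side"); save(p,"s3.png")
for t in("cap_a","empty_core","full_roll"):
    for d in mark_of(t,p): print(t,round(d["conf"],2),w(p,d["location"]))
E
```

```text
clock: 6.78
position: [0.4823, -0.1971, 0.1975]
ee_rot: [-0.181, 0.683, 0.18, 0.684]
ft_force: [-0.1, 1.3, -0.7]
grip_width: 0.227
clock: 7.28
position: [0.4817, -0.1971, 0.1961]
ee_rot: [-0.181, 0.684, 0.181, 0.684]
ft_force: [-0.2, -0.1, -0.8]
grip_width: 0.226
7.2833 [ 0.4817 -0.1971  0.1961] jaw deg 29.62389907340173 down [-0.0003  0.0003 -1.    ] F [-0.1658 -0.0765 -0.7798] T [-0.0185 -0.0174  0.0335] w 0.22647096290508623 q [ 0.8709  0.1786 -0.6271  1.7559  0.11    1.2428  0.7328]
cap_a 0.82 [ 0.48109136 -0.20125545  0.1635264 ]
cap_a 0.7 [0.49260135 0.16264222 0.06492276]
empty_core 0.66 [ 0.48695604 -0.19888754  0.0080364 ]
full_roll 0.86 [0.48898162 0.16448366 0.01252126]
```

View pics/s3.png

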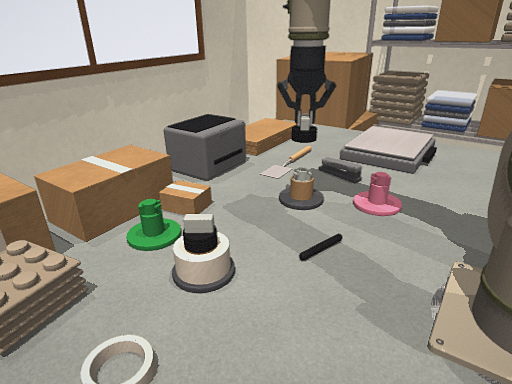

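The cap is held upright at px (304,132), at z ≈ 0.164. The core is still on its spindle at (301,186) and the full roll hasn't moved. Handing in.

```bash
python3 -c "
from workcell import manip; print(manip.hand_in())"
```

```text
the job is handed in; nothing more can be done
None
```

The cap is off the empty stand, and I handed the job in with the gripper holding it upright and still about 10 cm above where it sat.

- **Unscrewing:** I gripped the aluminium bar at 40 N and turned it counter-clockwise first. It met no stop, so I carried on to about 85° and lifted straight up.
- **Final checks:** The cap origin measured z ≈ 0.164 m, against 0.064 m when seated. The tool is vertical, and the wrist reads about 0.8 N, roughly the cap's weight.
- **Rest of the scene:** The core still stands on its spindle, and the full-roll stand and the look-alikes appear unmoved. The clock was at about 7.3 s.
- **Force readings:** While gripping and turning, the tool read a light 4–6 N vertical force, probably the fingertips touching the top of the cap. It vanished on lifting. No check failed or disagreed.

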